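Demonstrate a telescoping selfie stick at the souvenir counter

TASK

Show a customer the telescoping selfie stick in its display dock: swing the standing stick down on its side until it rests fully in the cradle, then press the button on its handle so the lock lets go, then take hold of the stick's head and pull it out past the first stop to the second stop. Finish while still gripping the head and holding the stick fully extended in the cradle (inside, a spring draws it back), and leave the other goods on the counter where they stand.

Things in the scene. Friction and masses are not known exactly. Their poses are not given: they have to be found in the camera images.
- dock: Aluminium dock fixed to the counter; place and yaw vary. Origin on the counter, z up. Base plate 90 (x) x 250 (y) x 12 mm, y -190..+60. Hinge cheeks at y -150 mm, 85 mm high, 62 mm over their outsides in x. Padded fork (cradle) at y -35 mm: tines 72 mm high, 20 mm long, 56 mm over their outsides in x. The stick swings from upright towards the dock's +y and then lies along +y in the fork.
- hinge (a point): Centre of the hinge at the foot of the stick, 70 mm above the counter, at dock (0, -150, 70) mm. The hinge axis is along the dock's x.
- stick (a joint): Swing of the stick, rad: 0 upright, pi/2 lying level in the cradle (end stop). Starts at 0 to 0.3, leaning towards the cradle. The hinge is stiff and damped: near upright the stick stays where it is left; past about half way it sinks slowly under its own weight. Handle: black rubber cylinder 34 mm in diameter, reaching 150 mm from the hinge; lying, its axis is 70 mm above the counter.
- head: Black clamp head on the stick's outer end: block 34 x 34 mm, 40 mm long along the stick; two folded grey jaws reach 33 mm beyond its centre. Origin: centre of the block, 175 mm from the hinge when pushed in. Its z points out along the stick, x is the dock's x, -y is the button's side. Upright or lying it fits between fingers from above that close along the dock's x.
- tube (a joint): Pull-out of the steel tube (16 mm diameter) and head, m: 0 pushed in and locked, 0.12 the second stop (hard end). Pressing the button half way or more unlocks it: a spring pops it out to about 0.025 and it stays unlocked. First stop: a click near 0.055 that a pull of about 8 N passes. Beyond, the spring pulls back with 2 to 5 N; let go, it slides back to the first stop.
- button (a joint): How far the button is pressed into the handle, m: 0 = up, 0.005 = fully pressed (about 5 N). It springs back up when let go.
- button_top (a point): Centre of the outer face of the button, a round black stub 18 mm in diameter that stands 9 mm out of the handle, 50 mm from the hinge along the stick, on the side facing away from the cradle when upright and therefore straight up (96 mm above the counter) when the stick lies.
- mug: White ceramic mug, 76 mm across, 90 mm high, near the dock; origin at the centre of its underside. Not to be moved.
- tin: Sweets tin, 60 mm across, 60 mm high, near the dock; origin at the centre of its underside. Not to be moved.
- globe: Snow globe, 72 mm across, 86 mm high; origin at the centre of its underside. Not to be moved.
- tower: Brass tower figurine, 56 mm across, 137 mm high; origin at the centre of its underside. Not to be moved.
- jar: Honey jar, 68 mm across, 100 mm high; origin at the centre of its underside. Not to be moved.
- guide: Thick guide book, 120 x 200 x 22 mm, lying flat; origin at the centre of its underside. Not to be moved.

How it is judged:
On the way, in this order (a step that is already met when the one before it is completed fails the run):
1. the stick lies fully in the cradle, still locked (value of joint stick above 1.53 rad and value of joint tube below 0.006 m), for 0.2 s.
2. the button has been pressed with the stick lying, and the lock has let the tube go (value of joint tube above 0.012 m and value of joint stick above 1.48 rad), for 0.1 s.
At the end, for the whole second after the job is handed in: The tube is out to its second stop (at least 113 of 120 mm), the stick still lies in the cradle (within about 4.5 degrees of level), and the fingers are gripping the head with more than 3 N, held so through the last second (value of joint tube above 0.113 m and value of joint stick above 1.49 rad and contact force between the fingers and head above 3 N); the arm keeps its last pose, push and grip.
It fails at once if the mug and tin beside the dock: one is shoved more than 30 mm or tipped (distance of any of mug, tin from where it was at the start of the episode above 0.03 m or angle between any of mug, tin's own z axis and vertical above 0.4 rad).
It fails at once if the globe and tower farther off: one is shoved more than 30 mm or tipped (distance of any of globe, tower from where it was at the start of the episode above 0.03 m or angle between any of globe, tower's own z axis and vertical above 0.4 rad).
It fails at once if the jar and guide book at the sides: one is shoved more than 30 mm or tipped (distance of any of jar, guide from where it was at the start of the episode above 0.03 m or angle between any of jar, guide's own z axis and vertical above 0.4 rad).
It also fails if it takes over 56 s, if anything falls off the work surface, if the arm or the gripper's body presses on something with over 40 N, if the wrist force passes 120 N, or if a joint passes its speed limit or range.

ROBOT

A 7-joint arm with a two-finger parallel gripper is mounted at the origin on the work surface. World frame = base frame: x ahead of the robot, y to its left, z up, the work surface at z = 0. Lengths are in m, angles in rad, forces in N, time in s.
With the tool pointing down it reaches from about 0.4 to 0.85 m from the base axis. Payload 4.5 kg.
Tool frame: the origin (TCP) lies at the very end of the fingers, on their centre line; the grasp point (between the pads) lies 19 mm behind it (r.grip_depth is the z of the grasp point in the tool frame, in m); z points along the fingers, y is the line along which they close (so a half turn about z gives the same grasp; the last joint's range is limited). The gripper opens to 88 mm and grips with 3 to 60 N. Pads are 18 mm wide; open, the fingers measure 123 mm over their backs; the gripper's body (75 mm by 187 mm) begins 45 mm behind the grasp point.
Start: joints at [-1.168, 0.689, -0.195, 1.565, 0.157, 0.902, -0.215], TCP at [0.225, 0.583, 0.239] pointing down, gripper open.
Joint ranges: [-3.01, 3.01], [-0.46, 2.08], [-1.47, 1.51], [0.13, 2.56], [-1, 4.14], [0.04, 2.09], [-2.66, 2.66]. Speed limits (rad/s): [2.57, 2.57, 3.14, 3.14, 3.14, 3.14, 3.14].

INTERFACE

Orientations are given as a unit quaternion [x, y, z, w].
In Python, from plant import r gives the robot as it stands.
- The arm moves only by the tool creep_tool, called in YAML: its name, and indented under it one key for each argument. Schema: {"type":"object","properties":{"segments":{"type":"object","properties":{"deltas":{"type":"array","items":{"type":"array","items":{"type":"number"},"minItems":7,"maxItems":7},"minItems":1,"maxItems":10}},"additionalProperties":false,"required":["deltas"]},"clamp_n":{"type":"number"},"only":{"type":"string"},"quiet":{"type":"boolean"},"lines":{"type":"string"}},"required":["segments"],"additionalProperties":false}. segments is an object whose key "deltas" holds a list of rows, 1 to 10 of them, each of 7 numbers: the opening from 0.0 (shut) to 1.0 (fully open), then dx, dy, dz in units of 100 mm, then a rotation vector rx, ry, rz in units of 0.2 rad; each row is the pose to reach, as a shift and turn from the pose commanded when the call began, along the tool's axes at that moment; what a row does not reach only later rows make up. A row lasts 1/10 s, in which the tool goes at most 0.05 m and 0.15 rad, less where a joint would pass 70% of its speed; a pose out of reach is approached as far as the arm can. The fingers move at their own pace and stop on an object; clamp_n is the grip in N (left out, the last holds). Time passes only in rows, so rows that do not move let the fingers close. The tool returns the time, the measured TCP pose, the force, the opening and the grip force at its end. only (a regular expression) keeps the lines of the reply that match it, lines (a string "A,B") keeps lines A to B, and quiet returns only ok. Input that does not fit is refused with a message, and nothing moves.
- r.get_state(): the state, without advancing time (a new reading comes with each control period).
- r.snapshot(name): name is "scene" or "side" or "wrist"; returns the picture (400x640x3 uint8, red, green, blue); there is no depth.
- r.camera_params(name): a dict with "fx", "fy", "cx", "cy" (pixels), "k1" (the pictures are not rectified: a ray, as slopes to the right and down, at radius r is drawn at 1 + k1 r^2 times it, then the intrinsics apply), "rvec" (rotation vector, rad) and "tvec" (3), from world to camera coordinates, as OpenCV has them. Camera axes: x right, y down, z forward; pixel columns grow to the right and rows downward; lengths in m; the calibration is good to about 2 mm. A picture is of the moment at which its call begins: read the wrist's pose just before it. camera_params takes no time and is no camera call; for the wrist camera it gives the pose at the moment of the call.
- r.finish_job(): hands the job in; it is judged then, once.
The state is a dict: "clock": time; "q": joint angles; "qd": joint speeds; "joint_torque": joint torques, N m; "tool_pos": TCP position; "eef_rot": TCP orientation; "contact_force": force on the tool from outside, world axes, zero at the start; "moment": the same for the moment, N m; "opening": opening from 0.0 (shut) to 1.0 (fully open); "finger_force": force on a finger pad.
Only numpy, scipy, OpenCV 4.12 (cv2) and the standard library are available. Lean on these libraries where they do the work, as an engineer would, in place of code of your own. Each camera call takes 0.05 s, during which the arm holds its last target. There are 200 camera calls.

## Working session

There is one attempt and no reset: what is moved stays moved. The work goes in short steps, Python scripts to look and compute and a tool call to move; the robot and the scene stay as the last step left them, time stands still between calls to the robot, and variables do not carry over. Pictures are saved under pics/ and viewed, at most 10 in all, crops included, and the job is handed in when it is done.

```bash
ls; mkdir -p pics; python3 - <<'E'
from plant import r
import cv2,json
for n in("scene","side"):
    cv2.imwrite(f"pics/{n}0.png",r.snapshot(n)[:,:,::-1]); p=r.camera_params(n); print(n,{k:(v.tolist() if hasattr(v,'tolist') else v) for k,v in p.items()})
s=r.get_state();print(s['clock'],s['tool_pos'],s['eef_rot'],s['opening'],r.grip_depth)
E
```

```text
pics
plant.py
scene {'fx': 363.8142891604048, 'fy': 363.8142891604048, 'cx': 314.7246304582702, 'cy': 201.363902160327, 'k1': -0.06265772722518967, 'rvec': [1.6619484446872328, 2.2026144533544687, -0.5968843025535806], 'tvec': [0.1662977872648456, -0.3817250026622379, 1.4514595927456024]}
side {'fx': 448.7724111363402, 'fy': 448.7724111363402, 'cx': 322.52969746481494, 'cy': 196.85488896571655, 'k1': -0.03634609311944232, 'rvec': [-0.015043235520683972, -2.934677362925036, 1.1047269695831892], 'tvec': [0.5467264798957285, 0.12956129368365202, 1.6534363063269748]}
0.1 [0.22515734 0.58245598 0.23800479] [ 1.83321801e-01  9.83052634e-01 -7.92741771e-04 -8.80034377e-05] 1.0007063722686271 -0.0187
```

View pics/scene0.png

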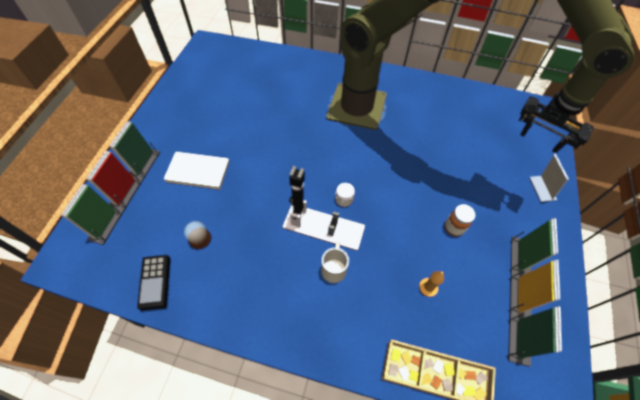

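View pics/side0.png

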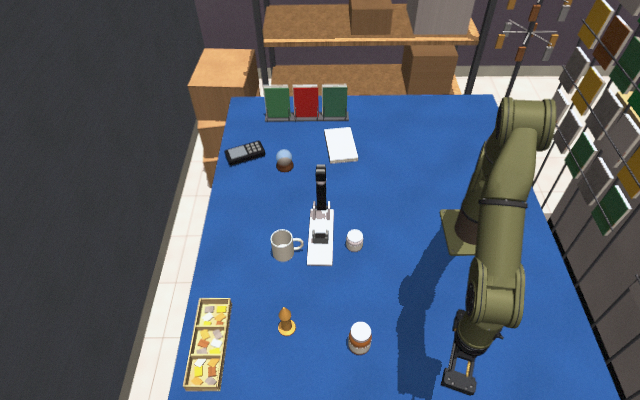

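The scene view shows the stick standing at about (297,190) over a white base plate spanning (283,215)–(365,245). The tin is at (345,194), the mug at (335,265) with its handle towards the plate. In the side view the plate spans (308–334, 208–264), the mug is at (283,245) and the tin at (355,240). Next I'll measure the plate.

```bash
cat > h.py <<'E'
import numpy as np,cv2
from plant import r
from scipy.spatial.transform import Rotation as R
def cam(n):
    p=r.camera_params(n); M=R.from_rotvec(p['rvec']).as_matrix(); return p,M,-M.T@np.array(p['tvec'])
def K(p): return np.array([[p['fx'],0,p['cx']],[0,p['fy'],p['cy']],[0,0,1]])
def plane(c,px,z):
    p,M,o=c; px=np.asarray(px,float).reshape(-1,1,2)
    x=cv2.undistortPoints(px,K(p),np.array([p['k1'],0,0,0.]))[:,0]   # k1 maps slopes -> drawn
    d=np.c_[x,np.ones(len(x))]@M
    return o+d*((z-o[2])/d[:,2])[:,None]
def proj(c,X):
    p,M,o=c; return cv2.projectPoints(np.asarray(X,float).reshape(-1,1,3),np.array(p['rvec']),np.array(p['tvec']),K(p),np.array([p['k1'],0,0,0.]))[0][:,0]
E
python3 - <<'E'
from h import *
for n,box in(("scene",(275,200,372,252)),("side",(300,200,340,270))):
    im=cv2.imread(f"pics/{n}0.png"); c=cam(n)
    hsv=cv2.cvtColor(im,cv2.COLOR_BGR2HSV)
    m=((hsv[...,1]<60)&(hsv[...,2]>150)).astype(np.uint8)
    k,l,s,cc=cv2.connectedComponentsWithStats(m)
    for i in range(1,k):
        x,y,w,h,a=s[i]
        if a>60 and 200<x<480 and 110<y<350: print(n,i,s[i],cc[i])
    x0,y0,x1,y1=box
    sub=np.zeros_like(m); sub[y0:y1,x0:x1]=m[y0:y1,x0:x1]
    k,l,s,cc=cv2.connectedComponentsWithStats(sub); i=1+s[1:,4].argmax()
    cnt=max(cv2.findContours((l==i).astype(np.uint8),0,cv2.CHAIN_APPROX_NONE)[0],key=len)
    P=plane(c,cnt[:,0],0.012)[:,:2].astype(np.float32)*1000
    rc=cv2.minAreaRect(P); print(n,rc,cv2.boxPoints(rc).round(0).tolist())
    v=im[max(0,y0-50):y1+40,x0-40:x1+40]; cv2.imwrite(f"pics/c_{n}.png",cv2.resize(v,None,fx=4,fy=4,interpolation=2)[:600,:800])
E
```

```text
scene 22 [336 183  19  17 248] [345.15322581 190.97580645]
scene 26 [ 283  205   82   69 2132] [328.08442777 234.06332083]
scene 27 [455 204  20  19 286] [464.6048951  213.16783217]
scene 57 [391 339 105  61 177] [454.28248588 359.97740113]
scene ((574.8549194335938, 14.180877685546875), (252.47647094726562, 126.72428131103516), 87.53779602050781) [[506.0, -109.0], [633.0, -115.0], [644.0, 138.0], [517.0, 143.0]]
side 45 [324 127  34  36 914] [340.56564551 144.46827133]
side 55 [229 146  18  12 130] [237.05384615 151.67692308]
side 76 [ 307  201   27   65 1183] [320.50549451 237.35333897]
side 77 [271 229  32  32 325] [284.38461538 242.81230769]
side 78 [347 229  16  22 246] [354.94715447 238.24796748]
side 83 [201 306  13  15 135] [207.65925926 312.95555556]
side 87 [351 322  20  19 312] [360.44230769 330.96474359]
side 90 [210 329  13  19 154] [216.43506494 338.86363636]
side ((553.7168579101562, -3.4426116943359375), (291.7370910644531, 89.20679473876953), 87.60271453857422) [[503.0, -147.0], [592.0, -151.0], [604.0, 140.0], [515.0, 144.0]]
```

View pics/c_scene.png

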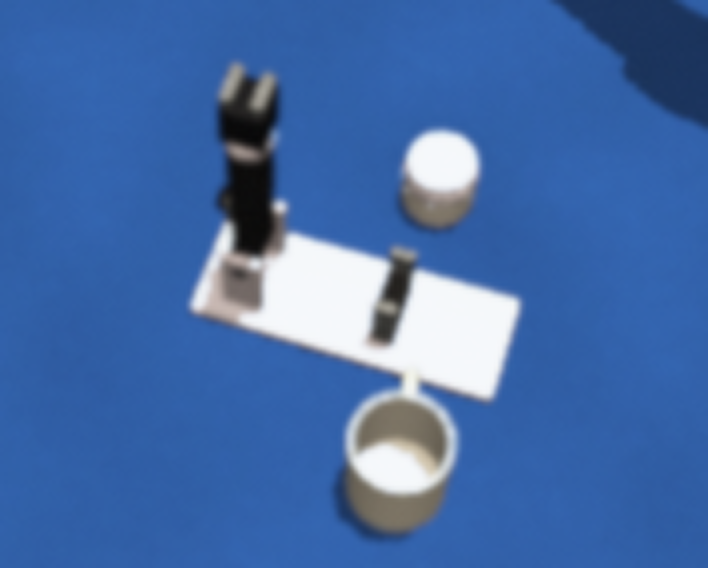

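View pics/c_side.png

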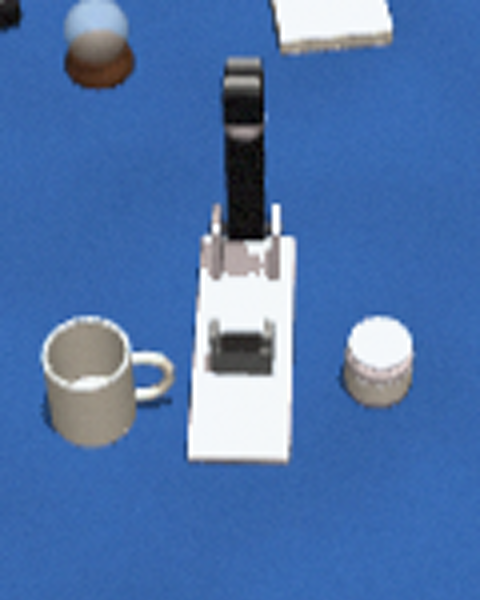

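The crops show the plate corners well. In full-image pixels they are: scene (282.5,227), (290.5,206), (365,224.5), (357.5,250); side (307,265), (332.5,265.5), (333.7,209), (310.7,209). The stick's head tip is at about (297,169) in scene and (320.5,166) in side. The mug's handle points at the plate.

```bash
python3 - <<'E'
from h import *
cs,cd=cam("scene"),cam("side")
a=plane(cs,[(282.5,227),(290.5,206),(365,224.5),(357.5,250)],.012)[:,:2]
b=plane(cd,[(310.7,209),(333.7,209),(332.5,265.5),(307,265)],.012)[:,:2]
for q in(a,b):
    print(q.round(3).tolist(),[np.linalg.norm(q[i]-q[(i+1)%4]).round(3) for i in range(4)])
    for i,j in((1,2),(0,3)): print(np.degrees(np.arctan2(*(q[j]-q[i])[::-1])).round(2))
    print(q.mean(0))
# head block top corners etc: coarse black-blob triangulation
def tri(ps,pd):
    A=[];B=[]
    for c,px in((cs,ps),(cd,pd)):
        o=c[2]; d=plane(c,[px],0)[0]-o; d/=np.linalg.norm(d); N=np.eye(3)-np.outer(d,d); A.append(N);B.append(N@o)
    A=np.vstack(A);B=np.hstack(B); x,res,*_=np.linalg.lstsq(A,B,rcond=None); return x.round(4),np.sqrt(res)
print('jaws tip',tri((297.5,168),(320.7,165.5)))
# tilt-scan prediction with mean dock
q=(a+b)/2; y=q[2:4].mean(0)-q[0:2].mean(0); y/=np.linalg.norm(y); end=(a[2:4].mean(0)+b[2:4].mean(0))/2
O=end-.06*y; print('dock',O,np.degrees(np.arctan2(y[1],y[0]))-90)
for t in np.arange(0,.31,.1):
    for L in(.193,.155):
        X=[*(O+(-.15+L*np.sin(t))*y),.07+L*np.cos(t)]; print(t,L,np.round(X,3),proj(cs,X).round(1),proj(cd,X).round(1))
print('tin',plane(cs,[(345,190)],.06),plane(cd,[(354.8,236.5)],.06))
print('mug',plane(cs,[(335,259)],.09),plane(cd,[(281.7,237.5)],.09))
print('jar',plane(cs,[(464.6,212)],.1),'tower',plane(cd,[(286,328)],0))
E
```

```text
[[0.598, -0.11], [0.517, -0.109], [0.517, 0.143], [0.61, 0.139]] [np.float64(0.081), np.float64(0.252), np.float64(0.093), np.float64(0.249)]
90.14
87.32
[0.56044079 0.01559157]
[[0.591, -0.109], [0.503, -0.107], [0.513, 0.146], [0.601, 0.143]] [np.float64(0.088), np.float64(0.254), np.float64(0.088), np.float64(0.252)]
87.73
87.68
[0.55224026 0.0182582 ]
jaws tip (array([ 0.5501, -0.0633,  0.2895]), array([0.00078855]))
dock [0.55838226 0.08261745] -1.7801853865626214
0.0 0.193 [ 0.554 -0.067  0.263] [[296.  174.4]] [[319.6 170.4]]
0.0 0.155 [ 0.554 -0.067  0.225] [[296.6 182.3]] [[319.8 178.3]]
0.1 0.193 [ 0.554 -0.048  0.262] [[302.9 176.4]] [[319.5 174.8]]
0.1 0.155 [ 0.554 -0.052  0.224] [[301.9 183.9]] [[319.6 181.8]]
0.2 0.193 [ 0.555 -0.029  0.259] [[309.7 178.9]] [[319.3 179.6]]
0.2 0.155 [ 0.555 -0.037  0.222] [[307.2 185.8]] [[319.5 185.5]]
0.30000000000000004 0.193 [ 0.555 -0.01   0.254] [[316.5 181.6]] [[319.2 184.7]]
0.30000000000000004 0.155 [ 0.555 -0.022  0.218] [[312.5 187.9]] [[319.4 189.6]]
tin [[0.43711639 0.05362915 0.06      ]] [[0.43363648 0.05857393 0.06      ]]
mug [[0.68817221 0.08263673 0.09      ]] [[0.68614334 0.08139446 0.09      ]]
jar [[0.4386407  0.42533186 0.1       ]] tower [[0.66462553 0.36856736 0.        ]]
```

```bash
cat >> h.py <<'E'
def to(*pts,yaw=None):
    "tool-frame shift to each world TCP target; remaining turn about tool axes to point down with tool y at angle yaw (deg)"
    s=r.get_state(); T=R.from_quat(s['eef_rot'])
    for p in pts: print('shift',T.inv().apply(np.array(p)-s['tool_pos']).round(4).tolist())
    if yaw is not None:
        a=np.radians(yaw); y=np.array([np.cos(a),np.sin(a),0]); z=np.array([0,0,-1.]); G=R.from_matrix(np.c_[np.cross(y,z),y,z])
        print('turn',(T.inv()*G).as_rotvec().round(4).tolist())
    print('t',round(s['clock'],2),'pos',s['tool_pos'].round(4),'F',s['contact_force'].round(1),'q',s['q'].round(2))
E
python3 -c "
from h import *
to((.3,.4,.36),(.42,.15,.36),(.549,-.13,.36),(.549,-.13,.225),yaw=-2.2)"
```

```text
shift [-0.1356, -0.1434, -0.1218]
shift [-0.3376, -0.3334, -0.1214]
shift [-0.5589, -0.548, -0.1211]
shift [-0.5589, -0.5478, 0.0139]
turn [-0.0013, 0.0011, 1.2405]
t 0.1 pos [0.2252 0.5825 0.238 ] F [-0.2 -0.1 -0. ] q [-1.17  0.69 -0.19  1.57  0.16  0.9  -0.22]
```
Each row max 0.05 m. Repeated rows with the same far target work: "what a row does not reach only later rows make up". So I can write rows of target repeated. First: 3 rows up, then across.

Careful with the scale: shifts go in units of 100 mm and turns go in units of 0.2 rad. That gives: -0.05 m is -0.5, -0.305 m is -3.05, 1.24 rad is 6.2.

creep_tool:
  segments: {"deltas": [[0, 0, 0, -0.5, 0, 0, 0], [0, -0.3, -0.3, -0.9, 0, 0, 0.75], [0, -0.6, -0.6, -1.2, 0, 0, 1.5], [0, -0.95, -0.95, -1.2, 0, 0, 2.25], [0, -1.3, -1.3, -1.2, 0, 0, 3], [0, -1.65, -1.65, -1.2, 0, 0, 3.75], [0, -2, -2, -1.2, 0, 0, 4.5], [0, -2.35, -2.35, -1.2, 0, 0, 5.25], [0, -2.7, -2.7, -1.2, 0, 0, 6], [0, -3.05, -3.05, -1.2, 0, 0, 6.2]]}
  clamp_n: 20

```text
clock: 1.1
tool_pos: [0.398, 0.1911, 0.3587]
eef_rot: [0.722, 0.692, -0.0, -0.0]
contact_force: [0.4, 0.2, 0.7]
opening: 0.113
finger_force: 0.0
```

```bash
python3 -c "
from h import *
to((.549,-.13,.36),(.549,-.13,.225),yaw=-2.2)"
```

```text
shift [-0.3146, 0.1642, -0.0013]
shift [-0.3146, 0.1642, 0.1337]
turn [-0.0001, 0.0, -0.0033]
t 1.1 pos [0.398  0.1911 0.3587] F [0.4 0.2 0.7] q [-0.68  0.29  0.17  1.92 -0.06  0.94 -0.52]
```

To row units: -0.315 m is -3.15, -0.264 m is -2.64.

creep_tool:
  segments: {"deltas": [[0, -0.44, 0.23, 0, 0, 0, 0], [0, -0.88, 0.46, 0, 0, 0, 0], [0, -1.32, 0.69, 0, 0, 0, 0], [0, -1.76, 0.92, 0, 0, 0, 0], [0, -2.2, 1.15, 0, 0, 0, 0], [0, -2.64, 1.38, 0, 0, 0, 0], [0, -3.15, 1.64, 0, 0, 0, 0], [0, -3.15, 1.64, 0.45, 0, 0, 0], [0, -3.15, 1.64, 0.9, 0, 0, 0], [0, -3.15, 1.64, 1.34, 0, 0, 0]]}

```text
clock: 2.1
tool_pos: [0.5495, -0.1285, 0.2229]
eef_rot: [0.721, 0.693, 0.0, 0.0]
contact_force: [0.9, 1.0, 0.3]
opening: 0.007
finger_force: 0.0
```

```bash
python3 - <<'E'
from h import *
to((.5495,-.095,.225),yaw=-2.2)
a=r.snapshot("side");b=r.snapshot("scene")
cv2.imwrite("pics/v1.png",np.hstack([cv2.resize(a[110:290,240:400],None,fx=2.4,fy=2.4),cv2.resize(b[110:290,220:380],None,fx=2.4,fy=2.4)])[:,:,::-1])
E
```

```text
shift [0.0335, -0.0014, -0.0021]
turn [0.0001, -0.0001, -0.0008]
t 2.1 pos [ 0.5495 -0.1285  0.2229] F [0.9 1.  0.3] q [ 0.03  0.64  0.2   1.78 -0.18  0.74  0.28]
```

View pics/v1.png

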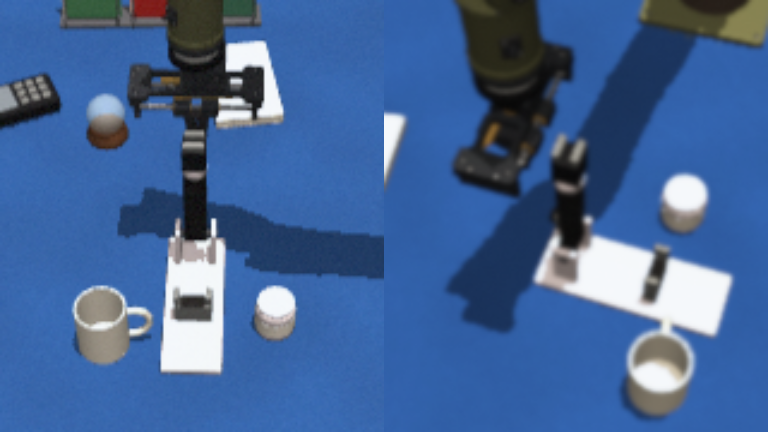

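The picture shows the closed fingers right behind the stick's head, side-view crop (195,120), scene-view crop (545,150). They are in line with it and nothing has been touched. Next I'll push along the arc.

To row units: 0.126 m is 1.26, 0.004 m is 0.04.

creep_tool:
  segments: {"deltas": [[0, 0.25, 0, -0.01, 0, 0, 0], [0, 0.36, 0, -0.02, 0, 0, 0], [0, 0.51, 0, -0.02, 0, 0, 0], [0, 0.67, 0, -0.01, 0, 0, 0], [0, 0.82, 0, 0.01, 0, 0, 0], [0, 0.98, 0, 0.04, 0, 0, 0], [0, 1.12, 0, 0.09, 0, 0, 0], [0, 1.26, 0, 0.15, 0, 0, 0]]}

```text
clock: 3.0
tool_pos: [0.5549, -0.0008, 0.2096]
eef_rot: [0.72, 0.694, 0.0, 0.0]
contact_force: [0.2, -1.6, -0.7]
opening: 0.006
finger_force: 0.8
```

```bash
python3 - <<'E'
from h import *
to((.5495,-.095,.225))
a=r.snapshot("side");b=r.snapshot("scene")
cv2.imwrite("pics/v2.png",np.hstack([cv2.resize(a[110:290,240:400],None,fx=2.4,fy=2.4),cv2.resize(b[110:290,220:380],None,fx=2.4,fy=2.4)])[:,:,::-1])
E
```

```text
shift [-0.0944, -0.0018, -0.0154]
t 3.0 pos [ 0.5549 -0.0008  0.2096] F [ 0.2 -1.6 -0.7] q [-0.21  0.64  0.22  1.83 -0.2   0.69  0.08]
```

View pics/v2.png

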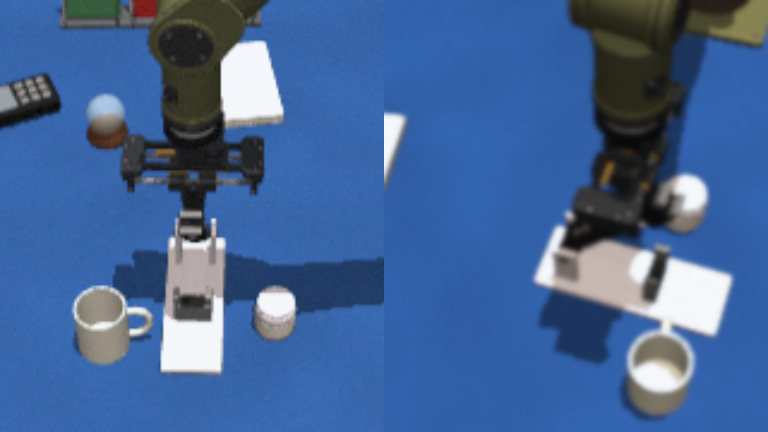

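The head is pushed over and the stick leans about 0.6 rad towards the cradle; side crop shows the head at (190,225). Now on down to level.

To row units: 0.112 m is 1.12, 0.046 m is 0.46.

creep_tool:
  segments: {"deltas": [[0, 0.13, 0, 0.09, 0, 0, 0], [0, 0.24, 0, 0.19, 0, 0, 0], [0, 0.36, 0, 0.3, 0, 0, 0], [0, 0.46, 0, 0.41, 0, 0, 0], [0, 0.56, 0, 0.55, 0, 0, 0], [0, 0.64, 0, 0.68, 0, 0, 0], [0, 0.71, 0, 0.83, 0, 0, 0], [0, 0.77, 0, 0.98, 0, 0, 0], [0, 0.81, 0, 1.12, 0, 0, 0], [0, 0.84, 0, 1.24, 0, 0, 0]]}

```text
clock: 4.1
tool_pos: [0.5575, 0.0818, 0.0854]
eef_rot: [0.72, 0.694, -0.0, -0.0]
contact_force: [-17.8, -6.1, 105.8]
opening: 0.007
finger_force: 54.3
```

creep_tool:
  segments: {"deltas": [[0, 0, 0, 0.03, 0, 0, 0], [0, 0, 0, 0.03, 0, 0, 0], [0, 0, 0, 0.03, 0, 0, 0], [0, 0, 0, 0.03, 0, 0, 0]]}

```text
clock: 4.5
tool_pos: [0.5573, 0.0816, 0.0865]
eef_rot: [0.721, 0.693, 0.001, -0.0]
contact_force: [-9.6, -1.8, 39.5]
opening: 0.005
finger_force: 20.0
```

To row units: -0.1 m is -1, -0.06 m is -0.6.

creep_tool:
  segments: {"deltas": [[0, 0, 0, -0.3, 0, 0, 0], [0, -0.2, 0, -0.55, 0, 0, 0], [0, -0.6, 0, -0.55, 0, 0, 0], [0, -1, 0, -0.55, 0, 0, 0], [0, -1, 0, -0.55, 0, 0, 0]]}

```text
clock: 5.0
tool_pos: [0.5532, -0.0257, 0.1378]
eef_rot: [0.724, 0.69, -0.002, 0.002]
contact_force: [-0.6, -0.0, -0.2]
opening: 0.006
finger_force: 0.0
```

```bash
python3 - <<'E'
from h import *
to((.5525,-.017,.105),yaw=-2.2)
a=r.snapshot("side");b=r.snapshot("scene")
cv2.imwrite("pics/v3.png",np.hstack([cv2.resize(a[150:290,260:380],None,fx=3.2,fy=3.2,interpolation=2),cv2.resize(b[150:290,260:380],None,fx=3.2,fy=3.2,interpolation=2)])[:,:,::-1])
E
```

```text
shift [0.0088, -0.0011, 0.0327]
turn [0.0002, 0.0048, -0.0097]
t 5.0 pos [ 0.5532 -0.0257  0.1378] F [-0.6 -0.  -0.2] q [-0.14  0.75  0.17  1.89 -0.22  0.52  0.13]
```

View pics/v3.png

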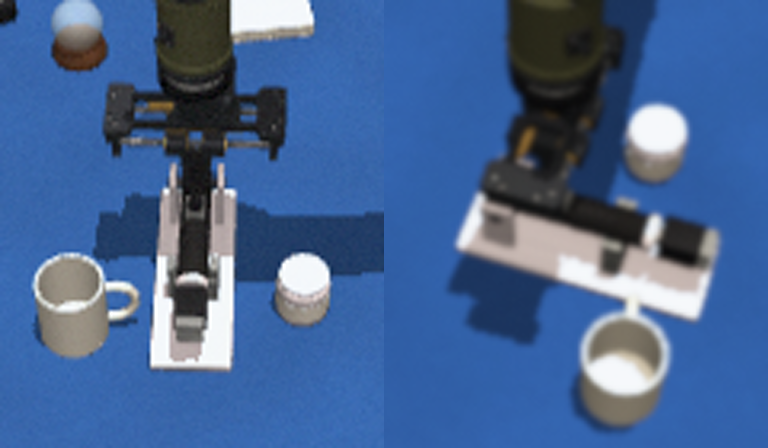

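The stick lies in the fork; the side crop shows the head at (190,310) in line with it, and what looks like the button at (194,205). Next I'll check the button's place and the hinge distance.

```bash
python3 - <<'E'
from h import *
print(plane(cam("side"),[(260+194/3.2,150+205/3.2)],.096), 'jaw ends', plane(cam("side"),[(260+188/3.2,150+333/3.2)],.07),plane(cam("scene"),[(260+(712-384)/3.2,150+243/3.2)],.07))
print(plane(cam("side"),[(260+190/3.2,150+277/3.2)],.087),'head near edge top (u=.155)')
E
```

```text
[[ 0.55256715 -0.01503047  0.096     ]] jaw ends [[0.55983092 0.13729053 0.07      ]] [[0.55414747 0.13560712 0.07      ]]
[[0.55734301 0.07691467 0.087     ]] head near edge top (u=.155)
```

To row units: 0.041 m is 0.41, 0.045 m is 0.45, -0.01 rad is -0.05.

creep_tool:
  segments: {"deltas": [[0, 0.06, -0.01, 0.2, 0, 0, -0.05], [0, 0.06, -0.01, 0.37, 0, 0, -0.05], [0, 0.06, -0.01, 0.41, 0, 0, -0.05], [0, 0.06, -0.01, 0.43, 0, 0, -0.05], [0, 0.06, -0.01, 0.45, 0, 0, -0.05]]}

```text
clock: 5.6
tool_pos: [0.5531, -0.0103, 0.093]
eef_rot: [0.716, 0.698, 0.0, -0.001]
contact_force: [-1.1, 2.8, 4.0]
opening: 0.003
finger_force: 1.9
```

creep_tool:
  segments: {"deltas": [[0, -0.06, 0, 0.01, 0, 0, 0], [0, -0.06, 0, 0.02, 0, 0, 0], [0, -0.06, 0, 0.03, 0, 0, 0], [0, -0.06, 0, 0.03, 0, 0, 0]]}

```text
clock: 6.0
tool_pos: [0.5539, -0.0185, 0.0913]
eef_rot: [0.717, 0.697, 0.001, 0.001]
contact_force: [-1.5, 2.6, 12.3]
opening: 0.004
finger_force: 6.3
```

```bash
python3 - <<'E'
from h import *
to((.5525,-.017,.105),yaw=-2.2)
a=r.snapshot("side")
c=cam("side"); im=a
cv2.imwrite("pics/v4.png",cv2.resize(a[180:280,260:380],None,fx=5,fy=5,interpolation=2)[:,:,::-1])
E
```

```text
shift [0.0015, -0.0014, -0.0137]
turn [0.0025, 0.0, 0.0096]
t 6.0 pos [ 0.5539 -0.0185  0.0913] F [-1.5  2.6 12.3] q [-0.13  0.82  0.13  1.91 -0.24  0.42  0.15]
```

View pics/v4.png

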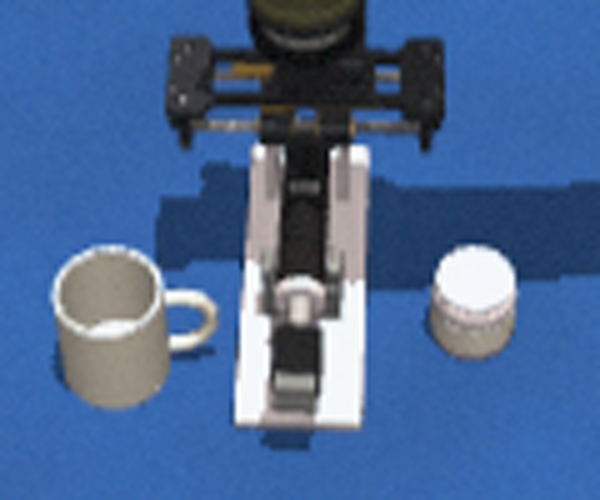

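The tube has popped out: the white collar and tube are visible at (298,295) and the head at (298,350) in the crop, which is about (319.6,250) in the full image. Now I'll lift, open and move over the head.

```bash
python3 - <<'E'
from h import *
print('head top centre',plane(cam("side"),[(260+298/5,180+350/5)],.087), 'block edges',plane(cam("side"),[(260+299/5,180+325/5),(260+297/5,180+375/5)],.087))
to((.558,.13,.15),(.558,.13,.05))
E
```

```text
head top centre [[0.55671911 0.13249904 0.087     ]] block edges [[0.5559893  0.11213679 0.087     ]
 [0.55743633 0.15250934 0.087     ]]
shift [0.1486, -0.0, -0.0587]
shift [0.1486, -0.0003, 0.0413]
t 6.05 pos [ 0.5539 -0.0185  0.0913] F [-2.8  2.5 12.9] q [-0.13  0.82  0.13  1.91 -0.24  0.42  0.15]
```

creep_tool:
  segments: {"deltas": [[0, 0, 0, -0.3, 0, 0, 0.05], [0.7, 0.2, 0, -0.6, 0, 0, 0.05], [0.7, 0.65, 0, -0.6, 0, 0, 0.05], [0.7, 1.1, -0.01, -0.6, 0, 0, 0.05], [0.7, 1.48, -0.01, -0.6, 0, 0, 0.05], [0.7, 1.48, -0.01, -0.6, 0, 0, 0.05], [0.7, 1.48, -0.01, -0.6, 0, 0, 0.05]]}

```text
clock: 6.75
tool_pos: [0.5563, 0.1297, 0.1496]
eef_rot: [0.72, 0.694, -0.0, 0.001]
contact_force: [-0.2, -0.1, -1.1]
opening: 0.526
finger_force: 0.0
```

```bash
python3 - <<'E'
from h import *
to((.558,.13,.15),(.558,.13,.05),yaw=-2.2)
a=r.snapshot("side")
cv2.imwrite("pics/v5.png",cv2.resize(a[180:280,260:380],None,fx=5,fy=5,interpolation=2)[:,:,::-1])
E
```

```text
shift [0.0003, 0.0016, -0.0004]
shift [0.0005, 0.0016, 0.0996]
turn [0.0007, 0.0012, 0.0015]
t 6.75 pos [0.5563 0.1297 0.1496] F [-0.2 -0.1 -1.1] q [-0.44  0.75  0.22  1.83 -0.27  0.59 -0.09]
```

View pics/v5.png

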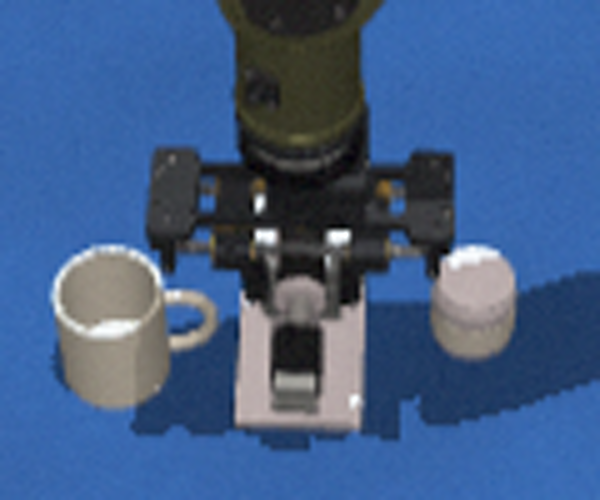

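The block measures 40 mm long, as it should, with its centre at (0.557, 0.132). The open fingers, at (265–338,240), straddle it and are clear of the mug's handle. Descend and grip.

To row units: 0.098 m is 0.98, 0.085 m is 0.85.

creep_tool:
  segments: {"deltas": [[0.7, 0.02, 0, 0.2, 0, 0, 0], [0.7, 0.02, 0, 0.4, 0, 0, 0], [0.7, 0.02, 0, 0.65, 0, 0, 0], [0.7, 0.02, 0, 0.85, 0, 0, 0], [0.7, 0.02, 0, 0.98, 0, 0, 0]]}

```text
clock: 7.3
tool_pos: [0.556, 0.1289, 0.0505]
eef_rot: [0.722, 0.692, -0.001, 0.0]
contact_force: [0.4, -0.5, 0.3]
opening: 0.7
finger_force: 0.0
```

creep_tool:
  segments: {"deltas": [[0.2, 0, 0, 0, 0, 0, 0], [0.2, 0, 0, 0, 0, 0, 0], [0.2, 0, 0, 0, 0, 0, 0], [0.2, 0, 0, 0, 0, 0, 0], [0.2, 0, 0, 0, 0, 0, 0]]}
  clamp_n: 35

```text
clock: 7.8
tool_pos: [0.5619, 0.1321, 0.0537]
eef_rot: [0.721, 0.693, 0.005, 0.004]
contact_force: [8.4, 0.7, -2.6]
opening: 0.38
finger_force: 35.0
```

creep_tool:
  segments: {"deltas": [[0.2, 0, 0.03, 0, 0, 0, 0], [0.2, 0.1, 0.04, 0, 0, 0, 0], [0.2, 0.2, 0.04, 0, 0, 0, 0], [0.2, 0.3, 0.04, 0, 0, 0, 0], [0.2, 0.4, 0.04, 0, 0, 0, 0], [0.2, 0.5, 0.04, 0, 0, 0, 0], [0.2, 0.6, 0.04, 0, 0, 0, 0], [0.2, 0.7, 0.04, 0, 0, 0, 0], [0.2, 0.8, 0.04, 0, 0, 0, 0], [0.2, 0.86, 0.04, 0, 0, 0, 0]]}
  clamp_n: 45

```text
clock: 8.8
tool_pos: [0.5654, 0.2178, 0.0523]
eef_rot: [0.72, 0.694, 0.001, 0.002]
contact_force: [5.6, -5.2, 1.1]
opening: 0.384
finger_force: 45.0
```

```bash
python3 -c "
from h import *
to((.5665,.226,.0525),yaw=-2.2)"
```

```text
shift [0.0082, 0.0008, -0.0002]
turn [0.0044, 0.0012, 0.0005]
t 8.8 pos [0.5654 0.2178 0.0523] F [ 5.6 -5.2  1.1] q [-0.55  0.94  0.19  1.76 -0.34  0.47 -0.17]
```

To row units: 0.011 m is 0.11, 0.009 m is 0.09.

creep_tool:
  segments: {"deltas": [[0.2, 0.03, 0.01, 0, 0, 0, 0], [0.2, 0.06, 0.02, 0, 0, 0, 0], [0.2, 0.09, 0.02, 0, 0, 0, 0], [0.2, 0.11, 0.02, 0, 0, 0, 0], [0.2, 0.11, 0.02, 0, 0, 0, 0], [0.2, 0.11, 0.02, 0, 0, 0, 0]]}

```text
clock: 9.4
tool_pos: [0.5661, 0.227, 0.0521]
eef_rot: [0.721, 0.693, -0.001, 0.001]
contact_force: [0.9, -6.1, 4.0]
opening: 0.385
finger_force: 45.0
```

creep_tool:
  segments: {"deltas": [[0.2, 0.02, 0, 0, 0, 0, 0], [0.2, 0.04, 0, 0, 0, 0, 0], [0.2, 0.04, 0, 0, 0, 0, 0], [0.2, 0.04, 0, 0, 0, 0, 0]]}

```text
clock: 9.8
tool_pos: [0.5661, 0.2271, 0.052]
eef_rot: [0.721, 0.693, -0.003, 0.002]
contact_force: [2.2, -11.6, 6.3]
opening: 0.38
finger_force: 45.0
```

To row units: 0.002 m is 0.02.

creep_tool:
  segments: {"deltas": [[0.2, 0.02, 0, 0, 0, 0, 0], [0.2, 0.02, 0, 0, 0, 0, 0], [0.2, 0.02, 0, 0, 0, 0, 0], [0.2, 0.02, 0, 0, 0, 0, 0]]}

```text
clock: 10.2
tool_pos: [0.5661, 0.2271, 0.0519]
eef_rot: [0.722, 0.692, -0.004, 0.003]
contact_force: [1.2, -17.0, 6.4]
opening: 0.382
finger_force: 45.0
```

```bash
python3 - <<'E'
from h import *
a=r.snapshot("side");b=r.snapshot("scene")
cv2.imwrite("pics/v6.png",np.hstack([cv2.resize(a[190:310,260:380],None,fx=3.3,fy=3.3,interpolation=2),cv2.resize(b[160:280,280:400],None,fx=3.3,fy=3.3,interpolation=2)])[:,:,::-1])
print(proj(cam("side"),[(.567,.2617,.07),(.566,.2287,.087)]),proj(cam("scene"),[(.567,.2617,.07)]))
E
```

```text
[[316.55930459 286.63593428]
 [316.78803198 274.87952173]] [[402.91811738 240.01261402]]
```

View pics/v6.png

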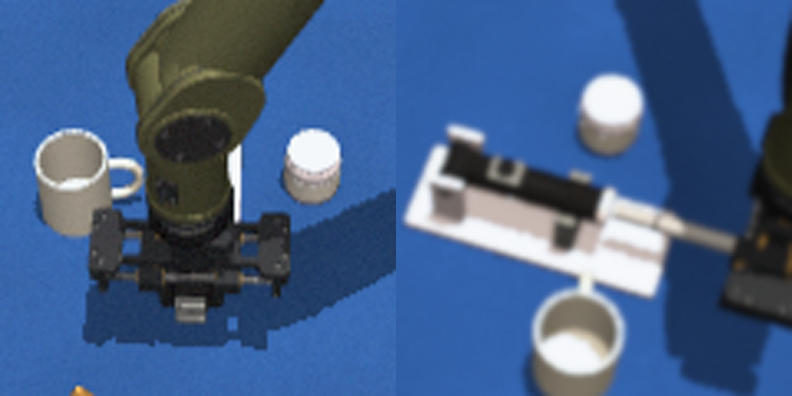

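The picture shows the steel tube drawn far out, from (610,205) to (740,245) in the scene crop. The head is in the fingers, with its jaws at (190,315) in the side crop, within about a pixel of the predicted spot. It travelled 95 mm beyond the pop-out, and the force now climbs without motion, so this is the second stop. The stick is level and the mug and tin haven't moved. Handing in.

```bash
python3 -c "
from plant import r
print(r.finish_job())"
```

```text
the job is handed in; nothing more can be done
None
```

I handed the job in with the stick lying in the cradle, the lock released by the button, and the head gripped at 45 N at the second stop, about 120 mm out; no verdict came back, and the push down into the cradle peaked near 106 N against the 120 N wrist limit.

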